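Make up the fittings kits for two cabinets

TASK

Make up the fittings kits for the two cabinets: the dark walnut tray gets the brass knob, the brass handle and the red-lidded jar of screws, and the pale maple tray gets the black knob and the black handle. Give each piece a compartment to itself, the handle in the long one and the others in the small ones, and set it down standing on the floor of the tray, never dropped. Leave the steel knob and the white-lidded jar where they stand.

Things in the scene. Friction and masses are not known exactly. Their poses are not given: they have to be found in the camera images.
- brass_knob: turned mushroom cabinet knob in bright yellow brass, standing on its foot: 30 mm high, round head 32 mm across (widest from 17 to 25 mm up, domed above), foot 25 mm across, neck 16 mm, 60 g. Origin: centre of its underside, z up.
- black_knob: turned mushroom cabinet knob in black, standing on its foot: 30 mm high, round head 32 mm across (widest from 17 to 25 mm up, domed above), foot 25 mm across, neck 16 mm, 60 g. Origin: centre of its underside, z up.
- steel_knob: turned mushroom cabinet knob in silvery steel, standing on its foot: 30 mm high, round head 32 mm across (widest from 17 to 25 mm up, domed above), foot 25 mm across, neck 16 mm, 60 g. Origin: centre of its underside, z up. Not wanted; stays where it is.
- brass_handle: cabinet bar handle in bright yellow brass, standing on its two feet like a bridge: a straight bar 108 long, 12 wide and 10 mm thick whose top is 30 mm and underside 20 mm above the feet's underside; two posts 96 mm apart with foot flanges 18 x 22 x 4 mm; 90 g. Origin: centre of its underside (level with the feet), midway between them; x runs along the bar, z up.
- black_handle: cabinet bar handle in black, standing on its two feet like a bridge: a straight bar 108 long, 12 wide and 10 mm thick whose top is 30 mm and underside 20 mm above the feet's underside; two posts 96 mm apart with foot flanges 18 x 22 x 4 mm; 90 g. Origin: centre of its underside (level with the feet), midway between them; x runs along the bar, z up.
- red_jar: small clear screw-top jar of brass screws, upright: 45 mm high, body 34 mm across, red lid 36 mm across and 12 mm high on top; 70 g. Origin: centre of its underside, z up.
- white_jar: small clear screw-top jar of steel screws, upright: 45 mm high, body 34 mm across, white lid 36 mm across and 12 mm high on top; 70 g. Origin: centre of its underside, z up. Not wanted; stays where it is.
- walnut_tray: dark brown walnut finger-jointed open wooden tray, fixed to the bench: outside 192 (x) x 136 (y) x 38 mm high, walls 7 mm, floor 6 mm thick, dividers 6 mm thick whose tops are 30 mm above the bench. Three compartments: one long one, 178 x 62 mm, centred at x 0, y +30 mm; two small ones, each 86 (x) x 54 (y) mm, centred at x +46 and x -46 mm, y -34 mm. Origin: centre of its underside, x along its length, z up.
- maple_tray: pale maple finger-jointed open wooden tray, fixed to the bench: outside 192 (x) x 136 (y) x 38 mm high, walls 7 mm, floor 6 mm thick, dividers 6 mm thick whose tops are 30 mm above the bench. Three compartments: one long one, 178 x 62 mm, centred at x 0, y +30 mm; two small ones, each 86 (x) x 54 (y) mm, centred at x +46 and x -46 mm, y -34 mm. Origin: centre of its underside, x along its length, z up.

How it is judged (in metres and radians):
At the end, for the whole second after the job is handed in: Walnut tray: brass handle in the long compartment, brass knob and red-lidded jar each in a small one of its own; maple tray: black handle in the long, black knob in a small one. Each within 4 mm of the tray's floor, tilted under 0.25 rad, released and at rest (under 20 mm/s) (z of brass_knob in the frame of walnut_tray between 0.002 and 0.01 m and angle between each of brass_knob, brass_handle, red_jar, black_knob, black_handle's own z axis and vertical below 0.25 rad and y of brass_knob in the frame of walnut_tray between -0.058 and -0.012 m and x of brass_knob in the frame of walnut_tray between -0.085 and 0.085 m and (x of brass_knob in the frame of walnut_tray above 0.01 m or x of brass_knob in the frame of walnut_tray below -0.01 m) and z of brass_handle in the frame of walnut_tray between 0.002 and 0.01 m and y of brass_handle in the frame of walnut_tray between 0.004 and 0.056 m and x of brass_handle in the frame of walnut_tray between -0.05 and 0.05 m and z of red_jar in the frame of walnut_tray between 0.002 and 0.01 m and y of red_jar in the frame of walnut_tray between -0.058 and -0.012 m and x of red_jar in the frame of walnut_tray between -0.085 and 0.085 m and (x of red_jar in the frame of walnut_tray above 0.01 m or x of red_jar in the frame of walnut_tray below -0.01 m) and z of black_knob in the frame of maple_tray between 0.002 and 0.01 m and y of black_knob in the frame of maple_tray between -0.058 and -0.012 m and x of black_knob in the frame of maple_tray between -0.085 and 0.085 m and (x of black_knob in the frame of maple_tray above 0.01 m or x of black_knob in the frame of maple_tray below -0.01 m) and z of black_handle in the frame of maple_tray between 0.002 and 0.01 m and y of black_handle in the frame of maple_tray between 0.004 and 0.056 m and x of black_handle in the frame of maple_tray between -0.05 and 0.05 m and ((x of brass_knob in the frame of walnut_tray above 0 m and x of red_jar in the frame of walnut_tray below 0 m) or (x of brass_knob in the frame of walnut_tray below 0 m and x of red_jar in the frame of walnut_tray above 0 m)) and linear speed of each of brass_knob, brass_handle, red_jar, black_knob, black_handle below 0.02 m/s); the robot touches nothing.
It fails at once if the steel knob or the white-lidded jar is moved more than 25 mm or knocked over (distance of any of steel_knob, white_jar from where it was at the start of the episode above 0.025 m or angle between any of steel_knob, white_jar's own z axis and vertical above 0.7 rad).
It fails at once if a fitting is dropped (falls free by more than about 25 mm) ((linear speed of brass_knob above 0.7 m/s and contact force between brass_knob and the fingers below 0.05 N) or (linear speed of brass_handle above 0.7 m/s and contact force between brass_handle and the fingers below 0.05 N) or (linear speed of red_jar above 0.7 m/s and contact force between red_jar and the fingers below 0.05 N) or (linear speed of black_knob above 0.7 m/s and contact force between black_knob and the fingers below 0.05 N) or (linear speed of black_handle above 0.7 m/s and contact force between black_handle and the fingers below 0.05 N)).
It also fails if it takes over 112 s, if anything falls off the work surface, if the arm or the gripper's body presses on something with over 40 N, if the wrist force passes 120 N, or if a joint passes its speed limit or range.

ROBOT

A 6-joint arm with a two-finger parallel gripper is mounted at the origin on the work surface. World frame = base frame: x ahead of the robot, y to its left, z up, the work surface at z = 0. Lengths are in mm, angles in rad, forces in N, time in s.
With the tool pointing down it reaches from about 350 to 725 mm from the base axis. Payload 4.3 kg.
Tool frame: the origin (TCP) lies at the very end of the fingers, on their centre line; the grasp point (between the pads) lies 19 mm behind it; z points along the fingers, y is the direction in which the jaws open and shut (so a half turn about z gives the same grasp; the last joint's range is limited). The gripper opens to 85 mm and grips with 20 to 120 N. Pads are 22 mm wide; open, the fingers measure 114 mm over their backs; the gripper's body (76 mm by 85 mm) begins 54 mm behind the grasp point. The pads swing forward as they close: fully open they stand 13 mm farther back than shut.
Start: joints at [-0.11, 0.377, 0.081, 1.274, 0, 1.46], TCP at [575.036, 0.002, 231.329] pointing down, gripper open.
Joint ranges: [-2.72, 2.72], [-0.84, 1.66], [-1.02, 1.22], [-1.77, 2.12], [-1.37, 1.28], [-3.14, 3.14]. Speed limits (rad/s): [2.57, 2.57, 3.14, 3.14, 3.14, 3.14].

INTERFACE

Orientations are given as a rotation vector (axis times angle).
In Python, from station import manip, effector, viewer, workorder, sensors gives the robot as it stands. The module is installed in compiled form; this text tells all that it offers. Calls block until the motion is done:
- manip.move_pose(position, orientation): joint-space move of the TCP to a pose.
- manip.move_linear(position, rot=None, vel=150): straight line of the TCP; rot=None keeps the orientation; vel is the mean speed in mm/s.
- manip.movej(angles): joint-space move.
- effector.command_gripper(opening, effort=None): finger opening in mm; effort is the grip in N (None keeps the last); returns when the fingers have stopped.
- manip.pause(seconds).
- manip.ik(position, orientation): joint angles nearest the present ones, or None.
- viewer.read_camera(name): name is "scene" or "side" or "wrist"; returns (picture, depth): 420x560x3 uint8, blue, green, red; 420x560 float32, mm along the optical axis (not along the pixel's ray), 0 where there is no reading.
- viewer.camera_model(name): a dict with "intrinsics" (3x3 intrinsics, pixels), "rvec" (rotation vector, rad) and "tvec" (3), from world to camera coordinates, as OpenCV has them; the wrist camera has in their place "hand_eye" (4x4, takes a point from camera to tool coordinates, whose origin is the TCP and whose axes are the flange's). Camera axes: x right, y down, z forward; pixel columns grow to the right and rows downward; lengths in mm; the calibration is good to about 2 mm. A picture is of the moment at which its call begins: read the wrist's pose just before it. camera_model takes no time and is no camera call.
A pose or a line that the arm cannot do raises manip.MotionError and nothing moves.
- workorder.job_done(): hands the job in, once; it reports no verdict.
Readings, each from a call of its own:
- sensors.current_time_s(): time.
- sensors.current_joint_positions(): joint angles.
- sensors.current_qd(): joint speeds.
- sensors.current_joint_torque(): joint torques, N m.
- sensors.current_position(): TCP position.
- sensors.current_eef_rot(): TCP orientation.
- sensors.current_wrist_force(): force on the tool from outside, world axes, zero at the start.
- sensors.current_torque(): the same for the moment, N m.
- sensors.current_finger_gap(): finger opening in mm.
Only numpy, scipy, OpenCV 4.12 (cv2) and the standard library are available. Lean on these libraries where they do the work, as an engineer would, in place of code of your own. Each camera call takes 0.05 s, during which the arm holds its last target.

## Working session

There is one attempt and no reset: what is moved stays moved. The work goes in short steps, each a Python script; the robot and the scene stay as the last script left them, time stands still between calls to the robot, and variables do not carry over. Pictures are saved under pics/ and viewed, and the job is handed in when it is done.

```bash
mkdir -p pics; ls; python3 - <<'E'
from station import manip, effector, viewer, workorder, sensors
import cv2,numpy as np
for n in ["scene","side","wrist"]:
    m=viewer.camera_model(n)
    p,d=viewer.read_camera(n)
    cv2.imwrite(f"pics/a_{n}.png",p); np.save(f"pics/a_{n}.npy",d)
    print(n,{k:np.round(v,3).tolist() for k,v in m.items()}, (d>0).mean())
print(sensors.current_time_s(),sensors.current_eef_rot(),sensors.current_position())
E
```

```text
pics
scene {'intrinsics': [[400.053, 0.0, 276.37], [0.0, 400.053, 209.324], [0.0, 0.0, 1.0]], 'rvec': [2.215, 1.093, -0.385], 'tvec': [-315.519, -292.21, 1307.977]} 0.9959311224489796
side {'intrinsics': [[458.675, 0.0, 280.43], [0.0, 458.675, 212.934], [0.0, 0.0, 1.0]], 'rvec': [0.121, -2.937, 1.039], 'tvec': [537.439, 48.76, 923.645]} 0.996016156462585
wrist {'intrinsics': [[334.251, 0.0, 274.345], [0.0, 334.251, 212.476], [0.0, 0.0, 1.0]], 'hand_eye': [[0.0, -0.957, -0.29, 74.691], [1.0, -0.0, 0.001, -0.552], [-0.001, -0.29, 0.957, -142.468], [0.0, 0.0, 0.0, 1.0]]} 0.996156462585034
0.15 [-2.22052396e+00 -2.22057490e+00  1.58333868e-03] [5.74485168e+02 7.45481960e-02 2.30563537e+02]
```

View pics/a_scene.png

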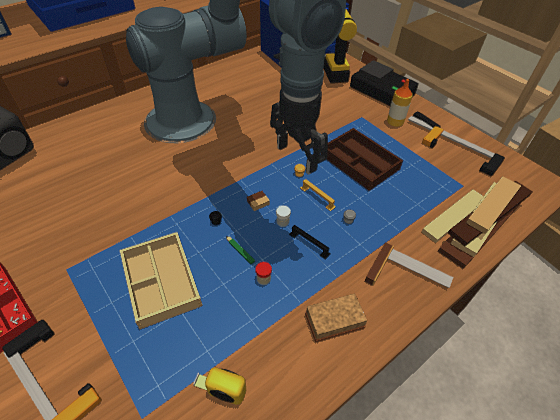

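View pics/a_side.png

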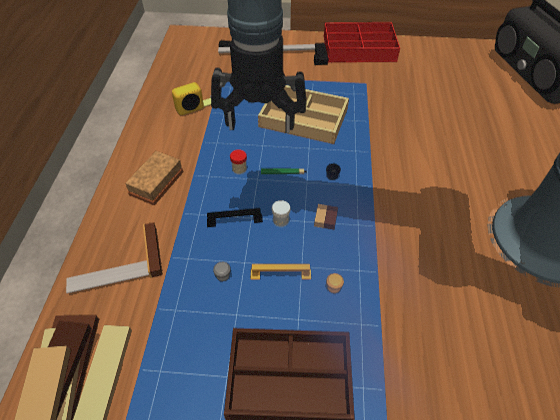

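View pics/a_wrist.png

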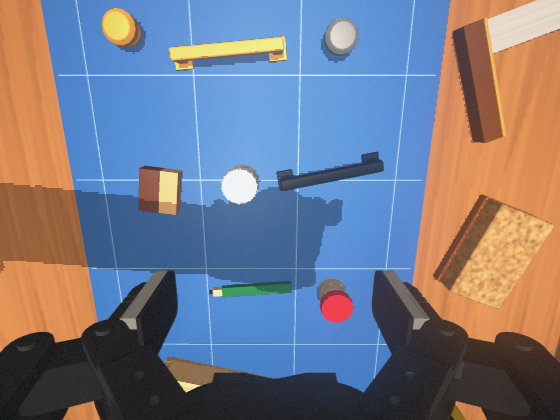

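The scene camera shows the walnut tray around (362,158) and the maple tray around (160,279). In between are the brass knob (300,170), brass handle (318,195), white jar (283,215), steel knob (349,216), black handle (310,241), black knob (215,218) and red jar (263,273). There are also a pencil and a wood block that I need to avoid. Next I'll turn pixels and depth into world points.

```bash
cat > h.py <<'E'
from station import manip, effector, viewer, workorder, sensors
import cv2,numpy as np
from scipy.spatial.transform import Rotation as R
def Tcw(name, pose=None):
    m=viewer.camera_model(name); K=np.array(m["intrinsics"])
    if name=="wrist":
        T=np.eye(4); T[:3,:3]=R.from_rotvec(pose[1]).as_matrix(); T[:3,3]=pose[0]
        T=T@np.array(m["hand_eye"])
    else:
        r=R.from_rotvec(np.ravel(m["rvec"])).as_matrix(); T=np.eye(4); T[:3,:3]=r.T; T[:3,3]=-r.T@np.ravel(m["tvec"])
    return K,T
def cloud(d,K,T):
    v,u=np.mgrid[:d.shape[0],:d.shape[1]]
    p=np.stack([(u-K[0,2])/K[0,0]*d,(v-K[1,2])/K[1,1]*d,d],-1)
    return p@T[:3,:3].T+T[:3,3]
def plane(uv,z,K,T):
    uv=np.asarray(uv,float).reshape(-1,2)
    r=np.c_[(uv-K[:2,2])/K[0,0],np.ones(len(uv))]@T[:3,:3].T
    s=(z-T[2,3])/r[:,2]; return T[:3,3]+s[:,None]*r
def snap(name):
    pose=(np.array(sensors.current_position()),np.array(sensors.current_eef_rot()))
    p,d=viewer.read_camera(name); K,T=Tcw(name,pose); return p,d,K,T
E
cat > m.py <<'E'
from h import *
import cv2
pose=(np.array(sensors.current_position()),np.array(sensors.current_eef_rot()))
for n in ["scene","side","wrist"]:
    p=cv2.imread(f"pics/a_{n}.png"); d=np.load(f"pics/a_{n}.npy"); K,T=Tcw(n,pose)
    C=cloud(d,K,T); hsv=cv2.cvtColor(p,cv2.COLOR_BGR2HSV)
    ok=(d>0)&(C[...,0]>330)&(C[...,0]<720)&(abs(C[...,1])<420)
    blue=(hsv[...,0]>95)&(hsv[...,0]<125)&(hsv[...,1]>110)
    print(n,"mat z median",np.median(C[ok&blue][:,2]))
    m=(ok&(C[...,2]>12)&(C[...,2]<70)).astype(np.uint8)
    k,l,st,_=cv2.connectedComponentsWithStats(m,connectivity=4)
    for i in range(1,k):
        if st[i,4]<40: continue
        q=C[l==i]; c=p[l==i].mean(0)
        top=q[q[:,2]>np.percentile(q[:,2],95)-4]
        r=cv2.minAreaRect(top[:,:2].astype(np.float32))
        print(st[i].tolist(),"bgr",c.astype(int),"zmax %.0f"%np.percentile(q[:,2],95),"rect",np.round(r[0]),np.round(r[1]),"%.1f"%r[2])
E
python3 m.py
```

```text
scene mat z median 0.9193779353788614
[327, 128, 76, 61, 1668] bgr [18 25 42] zmax 40 rect [498. 325.] [194. 140.] 2.1
[294, 164, 12, 10, 90] bgr [ 50 125 165] zmax 33 rect [429. 150.] [25. 23.] 66.2
[303, 179, 32, 28, 212] bgr [ 49 117 154] zmax 32 rect [529. 130.] [107.  14.] 4.3
[247, 191, 23, 18, 244] bgr [ 55  87 119] zmax 20 rect [448. -10.] [48. 45.] 83.3
[276, 206, 15, 19, 228] bgr [142 151 147] zmax 47 rect [539.   1.] [33. 36.] 30.4
[343, 210, 13, 11, 113] bgr [ 97 103 105] zmax 32 rect [637. 140.] [25. 26.] 20.0
[209, 211, 13, 11, 116] bgr [19 18 17] zmax 31 rect [ 436. -134.] [28. 26.] 19.8
[292, 225, 38, 30, 264] bgr [21 19 17] zmax 32 rect [634.   9.] [106.  14.] 10.3
[120, 232, 82, 95, 2027] bgr [ 87 131 146] zmax 39 rect [ 508. -328.] [136. 195.] 75.9
[255, 262, 17, 21, 282] bgr [ 39  45 152] zmax 47 rect [ 644. -138.] [35. 34.] 0.9
side mat z median 0.8890791273501009
[284, 85, 13, 13, 84] bgr [ 72 103 123] zmax 39 rect [ 554. -404.] [ 9. 15.] 71.1
[290, 89, 59, 52, 1296] bgr [ 82 118 138] zmax 39 rect [ 468. -318.] [141. 110.] 76.3
[258, 101, 28, 28, 398] bgr [ 78 1
[... 790 characters left out ...]
rist mat z median 0.7501046646380303
[102, 8, 37, 39, 1097] bgr [ 93 182 218] zmax 30 rect [429. 150.] [29. 29.] 87.0
[324, 18, 35, 38, 1023] bgr [172 171 173] zmax 31 rect [637. 142.] [29. 29.] 4.3
[169, 37, 115, 26, 1741] bgr [121 208 223] zmax 31 rect [529. 131.] [108.  12.] 5.0
[280, 159, 104, 32, 1306] bgr [90 69 56] zmax 31 rect [634.  11.] [108.  12.] 11.6
[221, 165, 38, 39, 1105] bgr [230 228 227] zmax 46 rect [538.   2.] [36. 36.] 61.9
[139, 167, 41, 48, 1701] bgr [100 137 175] zmax 19 rect [447.  -9.] [48. 42.] 82.8
[319, 281, 35, 42, 1083] bgr [ 86  73 196] zmax 46 rect [ 644. -137.] [35. 35.] 47.0
[165, 363, 51, 26, 734] bgr [ 86 123 149] zmax 38 rect [ 467. -250.] [ 8. 34.] 75.6
```

```bash
cat > t.py <<'E'
from h import *
p=cv2.imread("pics/a_scene.png")
a=cv2.resize(p[220:340,105:215],None,fx=4,fy=4,interpolation=2); b=cv2.resize(p[115:200,315:415],None,fx=4,fy=4,interpolation=2)
c=np.zeros((480,840,3),np.uint8); c[:,:440]=a; c[:340,440:840]=b
cv2.imwrite("pics/b.png",c[:, :840] if 0 else cv2.resize(c,(800,457)))
# edges: wall-top / divider points in tray-candidate frames
for n,(x,y,a) in {"walnut":(498,325,2.3),"maple":(508,-328,-14.1)}.items():
  for cam in ["scene","side"]:
    d=np.load(f"pics/a_{cam}.npy");K,T=Tcw(cam);C=cloud(d,K,T).reshape(-1,3)
    th=np.radians(a);q=C-[x,y,0]
    X=q[:,0]*np.cos(th)+q[:,1]*np.sin(th);Y=-q[:,0]*np.sin(th)+q[:,1]*np.cos(th)
    s=(abs(X)<75)&(abs(Y)<75); 
    print(n,cam,[(int(e),round(float(np.mean(C[s&(abs(Y-e)<3),2]>24)),2)) for e in range(-66,67,6)])
E
python3 t.py
```

```text
walnut scene [(-66, 0.47), (-60, 1.0), (-54, 1.0), (-48, 1.0), (-42, 1.0), (-36, 0.43), (-30, 0.1), (-24, 0.05), (-18, 0.1), (-12, 0.05), (-6, 0.41), (0, 1.0), (6, nan), (12, nan), (18, 0.0), (24, 0.0), (30, 0.0), (36, 0.0), (42, 0.0), (48, 0.0), (54, 0.03), (60, 0.47), (66, 0.59)]
walnut side [(-66, 0.99), (-60, 0.41), (-54, 0.04), (-48, 0.05), (-42, 0.04), (-36, 0.03), (-30, 0.03), (-24, 0.04), (-18, 0.06), (-12, 1.0), (-6, 1.0), (0, 0.27), (6, 0.0), (12, 0.0), (18, 0.0), (24, 0.0), (30, 0.0), (36, 0.0), (42, 0.0), (48, 0.0), (54, 0.0), (60, 1.0), (66, 0.83)]
maple scene [(-66, 1.0), (-60, 0.4), (-54, 0.06), (-48, 0.08), (-42, 0.07), (-36, 0.06), (-30, 0.07), (-24, 0.07), (-18, 0.07), (-12, 0.07), (-6, 0.92), (0, 0.29), (6, 0.0), (12, 0.0), (18, 0.0), (24, 0.0), (30, 0.0), (36, 0.0), (42, 0.0), (48, 0.0), (54, 0.0), (60, 0.4), (66, 1.0)]
maple side [(-66, 0.58), (-60, 0.49), (-54, 0.13), (-48, 0.11), (-42, 0.06), (-36, 0.26), (-30, 0.62), (-24, 1.0), (-18, 1.0), (-12, 1.0), (-6, 0.42), (0, 0.22), (6, 0.0), (12, 0.0), (18, 0.0), (24, 0.0), (30, nan), (36, nan), (42, nan), (48, nan), (54, nan), (60, 0.93), (66, 0.42)]
  return _methods._mean(a, axis=axis, dtype=dtype,
  ret = ret.dtype.type(ret / rcount)
```

View pics/b.png

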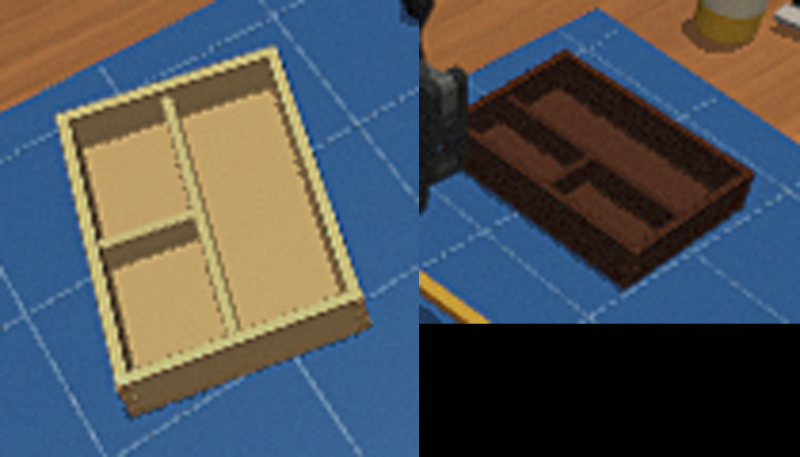

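Both trays have the long compartment on the world +y side. Walnut is at (498,325) with yaw 2.3°, maple at (508,−328) with yaw −14.1°. Object heights (about 30, 31 and 46 mm) and sizes match the spec in two or three views each. I'll pick and place the brass knob first.

```bash
cat > pp.py <<'E'
from h import *
import sys
TR={"W":(498,325.,np.radians(2.3)),"M":(508,-328.,np.radians(-14.1))}
HOV=125
def rot(phi):
    c,s=np.cos(phi),np.sin(phi)
    return R.from_matrix(np.array([[-s,c,0],[c,s,0],[0,0,-1.]]).T @ np.eye(3) if 0 else np.column_stack([[-s,c,0],[c,s,0],[0,0,-1.]])).as_rotvec()
def best(xy,phi,z=HOV):
    o=[]
    for k in (-1,0,1):
        q=manip.ik([*xy,z],rot(phi+k*np.pi))
        if q is not None: o.append((abs(q[5]),k))
    return min(o)[1] if o else None
def loc(t,x,y):
    X,Y,a=TR[t]; return np.array([X+x*np.cos(a)-y*np.sin(a),Y+x*np.sin(a)+y*np.cos(a)])
def run(src,phis,dst,phid,h,wid,opn,rel,effort=40):
    """h: TCP height above the underside of the piece; phid: same branch as phis"""
    c=[]
    for k in (0,1,-1):
        a=manip.ik([*src,HOV],rot(phis+k*np.pi)); b=manip.ik([*dst,HOV],rot(phid+k*np.pi))
        a2=manip.ik([*src,h],rot(phis+k*np.pi)); b2=manip.ik([*dst,h+7],rot(phid+k*np.pi))
        if all(v is not None for v in (a,b,a2,b2)): c.append((max(abs(a[5]),abs(b[5])),k))
    k=min(c)[1]; ps,pd=phis+k*np.pi,phid+k*np.pi
    print("src",np.round(src),"dst",np.round(dst),"q6",min(c)); t0=sensors.current_time_s()
    manip.move_pose([*src,HOV],rot(ps)); effector.command_gripper(opn,effort)
    manip.move_linear([*src,h+25],vel=200); manip.move_linear([*src,h],vel=60)
    effector.command_gripper(max(wid-12,0),effort); g=sensors.current_finger_gap()
    print("gap %.1f want %g"%(g,wid),"t",round(sensors.current_time_s()-t0,1))
    if abs(g-wid)>4: print("BAD GRASP - stopped"); return False
    manip.move_linear([*src,HOV],vel=150)
    g2=sensors.current_finger_gap(); f0=np.array(sensors.current_wrist_force()); print("lifted gap %.1f"%g2,"F",np.round(f0,1))
    if abs(g2-wid)>4: print("LOST"); return False
    manip.move_pose([*dst,HOV],rot(pd)); 
    z=h+6+1+1.0   # floor 6, mat/calibration ~1 (grasped height relative to bench reading)
    manip.move_linear([*dst,z+18],vel=150); manip.move_linear([*dst,z],vel=40)
    f0=np.array(sensors.current_wrist_force())
    for i in range(5):
        f=np.array(sensors.current_wrist_force())
        if f[2]-f0[2]>4: break
        z-=0.7; manip.move_linear([*dst,z],vel=15)
    print("down z-h %.1f"%(z-h),"dF",np.round(f-f0,1),"gap %.1f"%sensors.current_finger_gap(), "pos",np.round(sensors.current_position(),1))
    effector.command_gripper(rel); manip.pause(0.1)
    manip.move_linear([*dst,z+25],vel=60); manip.move_linear([*dst,HOV],vel=200)
    print("t total",round(sensors.current_time_s()-t0,1),"clock",round(sensors.current_time_s(),1)); return True
def check(tag):
    for n in ("side","scene"):
        p,d=viewer.read_camera(n); cv2.imwrite(f"pics/{tag}_{n}.png",p); np.save(f"pics/{tag}_{n}.npy",d)
E
python3 - <<'E'
from pp import *
a=TR["W"][2]
run((429,150),a,loc("W",-46,-34),a,3,32,60,44)
check("c1")
a=cv2.imread("pics/c1_side.png")[200:420,180:400]; cv2.imwrite("pics/c1.png",cv2.resize(a,None,fx=2.5,fy=2.5))
E
```

```text
src [429 150] dst [453. 289.] q6 (np.float64(1.414313723462289), 1)
gap 29.8 want 32 t 4.4
lifted gap 30.1 F [-1.1  0.3 -1.2]
down z-h 5.9 dF [-1.  -0.3  7.4] gap 29.7 pos [453.5 289.2   9.5]
t total 9.7 clock 9.8
```

View pics/c1.png

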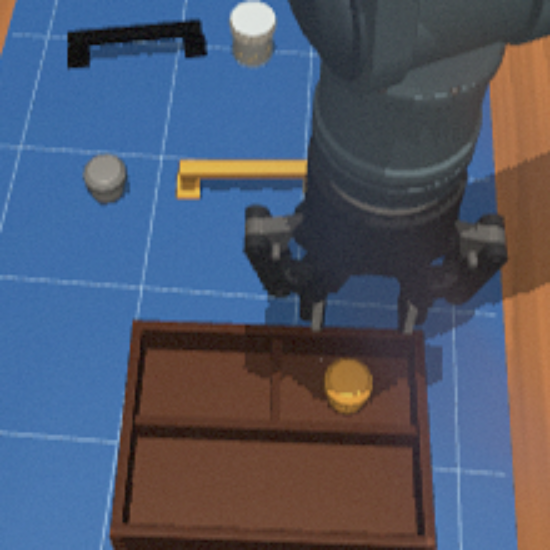

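The brass knob stands upright in the −x small compartment, at crop pixel (348,385). The force showed contact at z−h = 5.9 mm, as expected for the 6 mm floor. Next is the brass handle.

```bash
python3 - <<'E'
from pp import *
a=TR["W"][2]
if run((529,131),np.radians(5+90),loc("W",0,30),a+np.pi/2,6,12,36,25):
    check("c2")
    im=cv2.imread("pics/c2_side.png")[200:420,180:400]; cv2.imwrite("pics/c2.png",cv2.resize(im,None,fx=2.5,fy=2.5))
E
```

```text
src [529 131] dst [497. 355.] q6 (np.float64(0.47641119292799683), 0)
gap 11.1 want 12 t 2.9
lifted gap 11.1 F [-1.   0.4 -1.3]
down z-h 5.9 dF [-1.8 -1.5  4.7] gap 11.0 pos [496.9 355.   12.3]
t total 8.4 clock 18.3
```

View pics/c2.png

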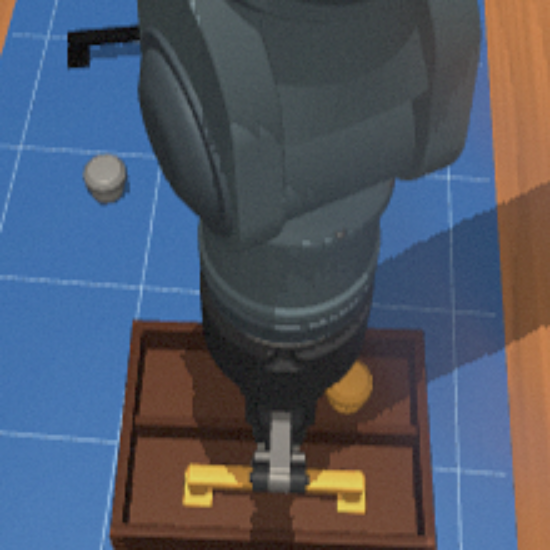

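The brass handle stands in the long compartment with its feet at about (197,500) and (350,500). Next is the red jar.

```bash
python3 - <<'E'
from pp import *
a=TR["W"][2]
if run((644,-137.3),a,loc("W",46,-34),a,20,36,60,48):
    check("c3")
    im=cv2.imread("pics/c3_side.png")[200:420,180:400]; cv2.imwrite("pics/c3.png",cv2.resize(im,None,fx=2.5,fy=2.5))
E
```

```text
src [ 644. -137.] dst [545. 293.] q6 (np.float64(1.917272884788231), 1)
gap 34.6 want 36 t 3.9
lifted gap 34.8 F [-0.8  0.3 -1.4]
down z-h 5.9 dF [-2.1 -1.4  7. ] gap 34.4 pos [545.4 293.   26.6]
t total 9.9 clock 28.4
```

View pics/c3.png

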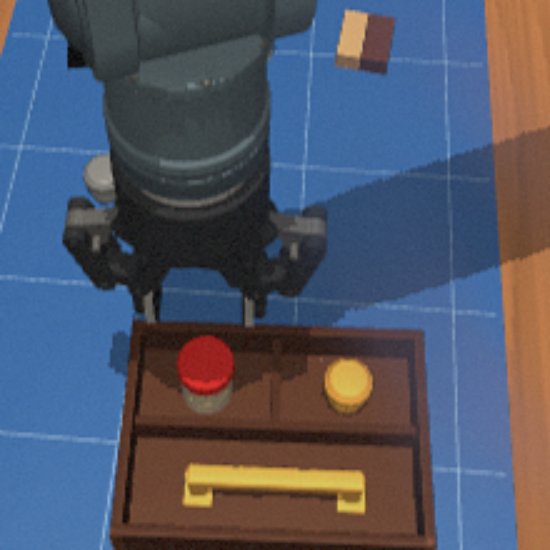

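The walnut kit is complete: red jar at (207,375), brass knob at (348,385), and the handle in the long compartment. Now the two black pieces.

```bash
python3 - <<'E'
from pp import *
a=TR["M"][2]
ok=run((434.5,-133.5),a,loc("M",-46,-34),a,3,32,60,44)
ok=ok and run((634,11),np.radians(11.5+90),loc("M",0,30),a+np.pi/2,6,12,36,25)
manip.move_pose([560,0,260],rot(0))
check("c4")
im=cv2.imread("pics/c4_side.png")[70:230,200:400]; cv2.imwrite("pics/c4.png",cv2.resize(im,None,fx=4,fy=3.6))
E
```

```text
src [ 434. -134.] dst [ 455. -350.] q6 (np.float64(1.379079409553074), 0)
gap 29.5 want 32 t 4.1
lifted gap 29.5 F [ 0.7  0.1 -0.6]
down z-h 5.9 dF [-0.8  1.5  6.8] gap 29.4 pos [ 455.1 -349.8    9.5]
t total 9.6 clock 38.1
src [634  11] dst [ 515. -299.] q6 (np.float64(0.3859869329397614), 0)
gap 11.4 want 12 t 3.3
lifted gap 11.0 F [-0.1 -0.3 -1. ]
down z-h 5.9 dF [-2.6 -1.   4.4] gap 11.1 pos [ 515.4 -299.    12.3]
t total 9.1 clock 47.2
```

View pics/c4_scene.png

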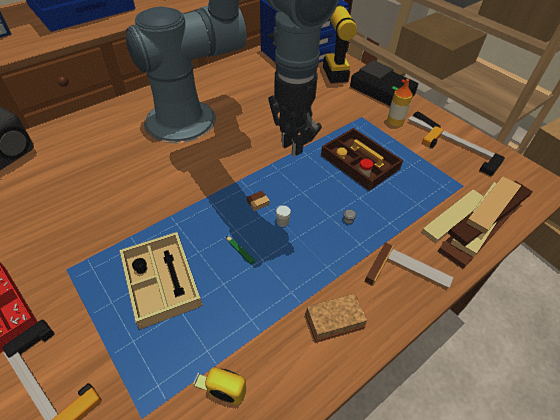

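View pics/c4.png

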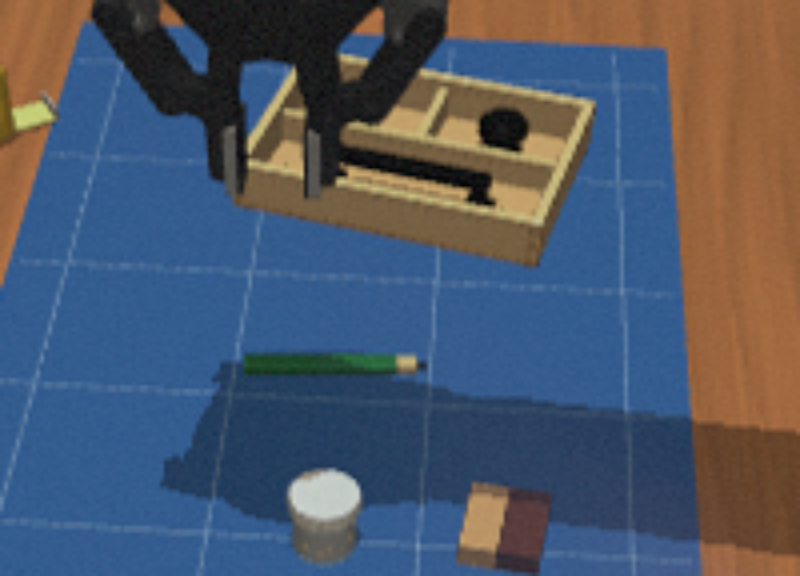

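The scene view shows the black knob at (140,265) and black handle at (174,273) in the maple tray. The white jar (283,215) and steel knob (349,216) haven't moved. I'll check positions numerically in the tray frames before handing in.

```bash
python3 - <<'E'
from pp import *
W,M=TR["W"],TR["M"]
exp={"brass_knob":("W",-46,-34,36),"red_jar":("W",46,-34,51),"brass_handle":("W",0,30,36),"black_knob":("M",-46,-34,36),"black_handle":("M",0,30,36)}
for cam in("scene","side"):
    d=np.load(f"pics/c4_{cam}.npy");p=cv2.imread(f"pics/c4_{cam}.png").reshape(-1,3);K,T=Tcw(cam);C=cloud(d,K,T).reshape(-1,3)
    for n,(t,x,y,h) in exp.items():
        X,Y,a=TR[t];q=C-[X,Y,0];lx=q[:,0]*np.cos(a)+q[:,1]*np.sin(a);ly=-q[:,0]*np.sin(a)+q[:,1]*np.cos(a)
        hw=60 if "handle" in n else 22
        s=(abs(lx-x)<hw)&(abs(ly-y)<22)&(C[:,2]>h-6)&(C[:,2]<h+5)
        r=cv2.minAreaRect(np.c_[lx,ly][s].astype(np.float32))
        print(cam,n,"local",np.round(r[0],1),"size",np.round(r[1]),"ang %.0f"%r[2],"top %.1f"%np.percentile(C[s,2],95))
    for n,(x,y,h) in {"steel":(637,142,30),"white":(539,2,45)}.items():
        s=(np.hypot(C[:,0]-x,C[:,1]-y)<35)&(C[:,2]>h-5)&(C[:,2]<h+6); print(cam,n,np.round(cv2.minAreaRect(C[s,:2].astype(np.float32))[0]),"top %.1f"%np.percentile(C[s,2],95))
workorder.job_done(); print(sensors.current_time_s())
E
```

```text
scene brass_knob local [-43.4 -35.5] size [30. 29.] ang 43 top 38.1
scene red_jar local [ 45.3 -36.3] size [35. 37.] ang 84 top 53.8
scene brass_handle local [-1.  29.7] size [ 16. 107.] ang 89 top 38.4
scene black_knob local [-44.1 -35. ] size [30. 28.] ang 85 top 37.3
scene black_handle local [-0. 30.] size [107.  12.] ang 0 top 38.1
scene steel [639. 140.] top 31.8
scene white [539.   2.] top 47.5
side brass_knob local [-45.9 -33.4] size [30. 31.] ang 3 top 37.2
side red_jar local [ 45.7 -34.2] size [36. 36.] ang 32 top 52.5
side brass_handle local [-0.7 30.3] size [107.  13.] ang 0 top 37.6
side black_knob local [-47.1 -32.5] size [30. 24.] ang 48 top 37.8
side black_handle local [-6.7 30.4] size [16. 96.] ang 90 top 37.9
side steel [637. 143.] top 31.2
side white [538.   3.] top 46.8
the job is handed in; nothing more can be done
the job is handed in; nothing more can be done
```

I filled both kits and handed the job in; the arm's clock stood at about 47 s after the last placement, well under the 112 s limit. The walnut tray has the brass knob, brass handle and red-lidded jar, and the maple tray has the black knob and black handle. Each piece was lowered until the wrist force showed it touching the tray floor, then released, and the arm moved clear.

**Positions:** My last check from the scene and side cameras put every piece within about 3 mm of its compartment centre, apart from one reading below.

**Heights:** The tops read about 1–3 mm higher than the nominal heights. That is the same bias the cameras show for the bench and for the pieces I didn't touch, so I take all five to be standing on the tray floor.

**Pieces left alone:** The steel knob and white-lidded jar are within 2–3 mm of their starting positions, which is within measurement error.

**One disagreement:** The side camera put the black handle at x = −6.7 mm, while the scene camera put it at 0. The gripper was hiding one end of it from the side camera, and even −6.7 mm is well inside the ±50 mm allowed.

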